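# Dock a vial and draw the sampler's plunger to its ring

## Robot

A 6-joint arm with a two-finger parallel gripper is mounted at the origin on a cart in front of the work surface, level with it; the furniture and walls round the work are solid. World frame = base frame: x ahead of the robot, y to its left, z up, the work surface at z = 0. Lengths are in mm, angles in rad, forces in N, time in s.
With the tool pointing down it reaches from about 350 to 775 mm from the base axis. Payload 7.3 kg.
Tool frame: the origin (TCP) lies between the finger pads; the fingertips stand bot.tip_extent ahead of it and the grasp point (between the pads) lies 6 mm ahead of it (bot.tip_extent is the distance from the TCP to the fingertips, in mm); x points along the fingers, y is the direction in which the jaws open and shut, and the axes are right-handed (so a half turn about x gives the same grasp; the last joint's range is limited). The gripper opens to 92 mm and grips with 3 to 60 N. Pads are 19 mm wide; open, the fingers measure 130 mm over their backs; the gripper's body (75 mm by 190 mm) begins 47 mm behind the grasp point.
Start: joints at [-1.294, 0.342, 1.524, -0, 1.275, -0.146], TCP at [215.439, -478.778, 251.741] pointing down, gripper open.
Joint ranges: [-2.53, 2.53], [-0.77, 2.02], [0.04, 2.7], [-1, 4.14], [0.28, 2.66], [-3.11, 3.11]. Speed limits (rad/s): [2.57, 2.57, 3.14, 3.14, 3.14, 3.14].

## Interface

Orientations are given as [roll, pitch, yaw] about the fixed x, y, z axes, in that order (R = Rz(yaw) Ry(pitch) Rx(roll)).
In Python, from plant import bot, capture, workorder gives the robot as it stands. The module is installed in compiled form; this text tells all that it offers.
- The arm moves only by the shell command python3 -m crank 'ROWS'. ROWS is JSON, a list of rows, each an object with "linear": the shift along the tool's x, y, z in cm, a list of three; "delta_rot": the turn, a rotation vector about the tool's x, y, z in degrees, a list of three; "fingers": the opening, from 0 (shut) to 1 (fully open). In form: [{"linear": [x, y, z], "delta_rot": [wx, wy, wz], "fingers": fingers}, ...]. A call has exactly 5 rows; each row shifts and turns the commanded pose from where the row before left it, along the tool's axes as they then stand; what a row does not reach is not made up. A row lasts 1/10 s, in which the tool goes at most 50 mm and 8.59 degrees, less where a joint would pass 70% of its speed; a pose out of reach is approached as far as the arm can. A call with a gripper value outside its range is refused whole. The fingers move at their own pace and stop on an object; the grip force is fixed at half the most. Time passes only in rows, so rows that do not move let the fingers close, or fill a call up. It gives the time, the measured TCP pose, the force and the opening at its end, in the units of the state.
- bot.get_obs(): the state, without advancing time (a new reading comes with each control period).
- capture(name): name is "scene" or "top" or "wrist"; returns a dict with "image" (480x640x3 uint8, blue, green, red), "mtx" (3x3 intrinsics, pixels), "pose" (4x4, takes a point from camera to world coordinates). Camera axes: x right, y down, z forward; pixel columns grow to the right and rows downward; lengths in mm; the calibration is good to about 2 mm. A picture is of the moment at which its call begins. There is no depth.
- workorder.close_job(): hands the job in, once; it reports no verdict.
The state is a dict: "time": time; "joint_positions": joint angles; "dq": joint speeds; "tau": joint torques, N m; "tool_pos": TCP position; "tcp_rot": TCP orientation; "contact_force": force on the tool from outside, world axes, zero at the start; "moment": the same for the moment, N m; "grip_width": finger opening in mm.
Only numpy, scipy, OpenCV 4.12 (cv2) and the standard library are available. Lean on these libraries where they do the work, as an engineer would, in place of code of your own. Each camera call takes 0.05 s, during which the arm holds its last target. There are 200 camera calls.

## Task

Take the white vial that stands upside down on its cap and seat it, still cap down, fully home in the round well of the syringe sampler's dock, and let go of it. Then take the sampler's plunger by its black knob and draw it straight up, without prying it against the barrel or pulling it out, until the dark ring on its rod is level with the top of the barrel (40 mm of travel), and hold it there: the program finishes with the gripper still holding the plunger. Do not disturb the empty beaker or the roll of tape.

Things in the scene. Friction and masses are not known exactly. Their poses are not given: they have to be found in the camera images.
- sampler: syringe sampler, fixed to the worktop: white base plate 90 x 210 mm, top face 18 mm above the worktop, carrying a clear upright barrel and a grey vial dock 120 mm apart (centre to centre) and joined by a thin steel line. Origin: on the worktop under the plate's centre; z up; the barrel stands at y = -60 mm and the dock at y = +60 mm in its frame
- sampler_mouth (a point): centre of the barrel's open top, 100 mm above the worktop. The bore is 17.6 mm wide and 82 mm deep, the barrel 30 mm across with a white rim 42 mm across at the top; axes as the sampler's
- sampler_dock (a point): centre of the floor of the round well in the dock, 24 mm above the worktop. The well is 29.5 mm wide and 18 mm deep with a small chamfer; its mouth is 42 mm above the worktop, in a block 62 x 62 mm; axes as the sampler's
- plunger: loose plunger of 0.1 to 0.2 kg standing in the barrel: steel rod 16 mm across, with a cylindrical black knob 26 mm across and 30 mm high at its top. Origin: centre of the rod's foot, z up along the rod. The rod is 94 mm long to the knob's underside, the top of the knob is at 124 mm. At the start the foot stands on the bore's floor, 18 mm above the worktop, and the knob's underside is 12 mm above the barrel's top. It falls back if let go
- plunger_ring (a point): the middle of the dark ring (4 mm wide) round the plunger's rod, on its axis, 42 mm above the foot; at the start 40 mm below the barrel's top
- plunger_knob (a point): centre of the plunger's black knob, on its axis, 109 mm above the foot
- vial: white plastic screw-cap vial, 27 mm across and 51 mm long, standing upside down on its cap (cap 26 mm across, 16 mm long). Origin: centre of the vial's base, which is now its upper end, 51 mm above the worktop; z runs from the base to the cap, so it points down
- beaker: bystander: empty clear beaker 50 x 55 x 62 mm; origin at the centre of its underside. It and the vial stand on opposite sides of the sampler, either way round
- tape_roll: bystander: roll of yellow tape lying flat, 72 mm across and 18 mm high; origin at the centre of its underside

How it is judged (in metres and radians):
On the way, in this order (a step that is already met when the one before it is completed fails the run):
1. the vial is seated cap down in the dock's well and let go, with the plunger still fully in (z of vial in the frame of sampler_dock between 0.048 and 0.0535 m and horizontal distance between vial and sampler_dock below 0.005 m and contact force between vial and the fingers below 0.1 N and z of plunger_ring in the frame of sampler_mouth below -0.035 m), for 0.2 s.
2. the plunger is drawn in the gripper by 25 mm or more, the vial staying seated (z of plunger_ring in the frame of sampler_mouth above -0.015 m and contact force between plunger and the fingers above 1 N and z of vial in the frame of sampler_dock below 0.0535 m), for 0.1 s.
At the end, for the whole second after the job is handed in: Plunger held still by the gripper, ring within 6 mm of the barrel's top in height, upright within 0.07 rad, within 4 mm of the barrel's axis, under 15 N against the barrel; vial cap down in the well, home within 2.5 mm and within 5 mm of its centre, not touched by the fingers (z of plunger_ring in the frame of sampler_mouth between -0.006 and 0.006 m and horizontal distance between plunger_ring and sampler_mouth below 0.004 m and angle between the z axis of plunger and the z axis of sampler, either way round below 0.07 rad and contact force between plunger and the fingers above 1 N and contact force between plunger and sampler below 15 N and linear speed of plunger below 0.02 m/s and z of vial in the frame of sampler_dock between 0.048 and 0.0535 m and horizontal distance between vial and sampler_dock below 0.005 m and contact force between vial and the fingers below 0.1 N); the arm keeps its last pose, push and grip.
It fails at once if the plunger is drawn more than 15 mm past the ring (z of plunger_ring in the frame of sampler_mouth above 0.015 m).
It fails at once if the plunger is pried or pushed against the sampler with more than 40 N (contact force between plunger and sampler above 40 N).
It fails at once if the beaker is disturbed (more than 20 mm) (distance of beaker from where it was at the start of the episode above 0.02 m).
It fails at once if the roll of tape is disturbed (more than 20 mm) (distance of tape_roll from where it was at the start of the episode above 0.02 m).
It also fails if it takes over 48 s, if anything falls off the work surface, if the arm or the gripper's body presses on something with over 40 N, if the wrist force passes 120 N, or if a joint passes its speed limit or range.

## Working session

There is one attempt and no reset: what is moved stays moved. The work goes in short steps, Python scripts to look and compute and a shell command to move; the robot and the scene stay as the last step left them, time stands still between calls to the robot, and variables do not carry over. Pictures are saved under pics/ and viewed, on a budget of 10 in all, crops included, one or two more only if the job needs it, and the job is handed in when it is done.

```bash
mkdir -p pics; cat > h.py <<'E'
import numpy as np, cv2
from plant import bot, capture, workorder
from scipy.spatial.transform import Rotation as R
def ray(c,uv,z):
    K,P=np.array(c["mtx"]),np.array(c["pose"])
    d=P[:3,:3]@np.linalg.solve(K,[uv[0],uv[1],1.]); o=P[:3,3]
    return o+d*(z-o[2])/d[2]
def proj(c,p):
    P=np.linalg.inv(np.array(c["pose"])); q=np.array(c["mtx"])@(P[:3,:3]@np.array(p,float)+P[:3,3]); return q[:2]/q[2]
E
python3 - <<'E'
from h import *
o=bot.get_obs(); print(o, bot.tip_extent)
for n in("scene","top"):
    c=capture(n); cv2.imwrite(f"pics/{n}0.png",c["image"]); print(n,np.round(c["mtx"],1).tolist(),np.round(c["pose"],3).tolist())
E
```

```text
{'time': 0.0, 'joint_positions': array([-1.29400908e+00,  3.42729244e-01,  1.52500847e+00,  5.24562252e-06,
        1.27539679e+00, -1.46033040e-01]), 'dq': array([-4.92652148e-04,  3.35508974e-04,  1.73259836e-03, -4.73110942e-04,
        1.20116333e-07,  2.89313766e-04]), 'tau': array([-1.46781302e-03, -4.31246245e+01, -2.44219333e+01,  7.17184972e-02,
        5.59122430e-02, -1.17765535e-04]), 'tool_pos': array([ 215.33047872, -478.40891345,  251.044532  ]), 'tcp_rot': array([-1.72008263,  1.56925447,  1.84432877]), 'contact_force': array([ 0.10759217, -0.60771386, -0.42472634]), 'moment': array([-0.0076449 , -0.00237859, -0.00608156]), 'grip_width': 91.66146205375803} 25.0
scene [[565.7, 0.0, 314.4], [0.0, 565.7, 241.9], [0.0, 0.0, 1.0]] [[-0.844, -0.283, 0.455, -33.177], [-0.535, 0.485, -0.692, 869.185], [-0.025, -0.827, -0.561, 811.772], [0.0, 0.0, 0.0, 1.0]]
top [[460.3, 0.0, 322.0], [0.0, 460.3, 240.2], [0.0, 0.0, 1.0]] [[0.023, -0.998, 0.055, 511.674], [-0.999, -0.022, 0.033, -18.69], [-0.031, -0.056, -0.998, 1023.843], [0.0, 0.0, 0.0, 1.0]]
```

View pics/top0.png

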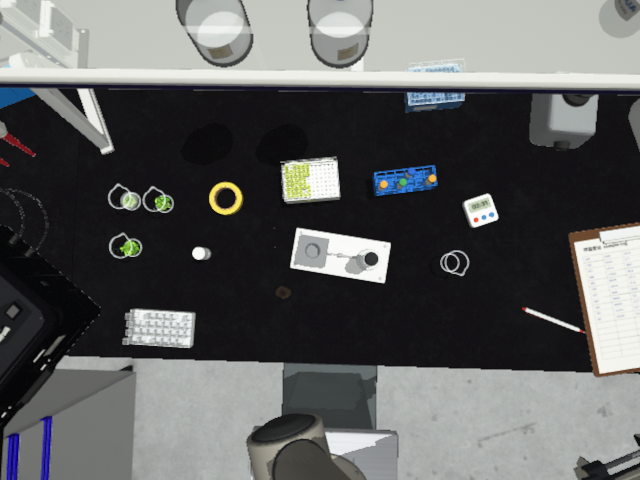

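View pics/scene0.png

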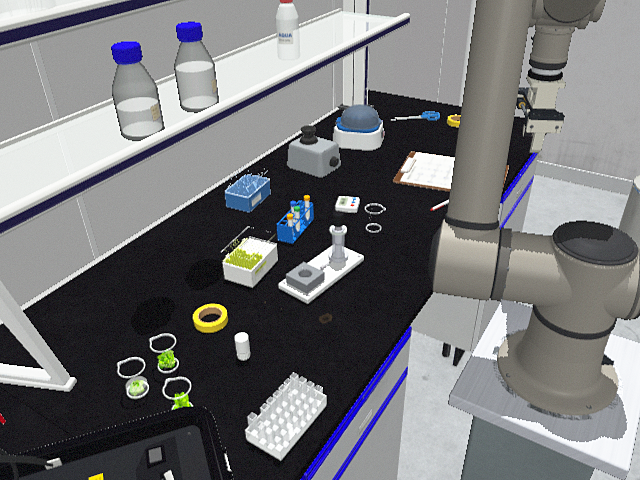

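The top view shows the vial near (200,253), the sampler plate around (340,256) with the dock hole at (312,250) and the knob at (371,259), the beaker at (455,262) and the tape at (226,198). The scene view agrees with this.

```bash
python3 - <<'E'
from h import *
c=capture("top"); im=c["image"]; s=capture("scene")
def blob(m,box):
    x0,y0,x1,y1=box; k=np.zeros(m.shape,np.uint8); k[y0:y1,x0:x1]=m[y0:y1,x0:x1]
    n,l,st,ce=cv2.connectedComponentsWithStats(k); i=1+np.argmax(st[1:,4]); return (l==i).astype(np.uint8),st[i],ce[i]
g=im.min(2)
m,st,ce=blob((g>90).astype(np.uint8),(280,220,400,290))
ct=max(cv2.findContours(m,0,2)[0],key=cv2.contourArea)
q=cv2.boxPoints(cv2.minAreaRect(ct)); W=np.array([ray(c,p,18)[:2] for p in q]); print("plate",np.round(q,1).tolist(),W.round(1).tolist(),W.mean(0), [np.linalg.norm(W[i]-W[i-1]) for i in range(4)])
l=max([W[i]-W[i-1] for i in range(4)],key=np.linalg.norm); l=l*np.sign(l[1]); print("yaw", np.degrees(np.arctan2(-l[0],l[1])))
y=l/np.linalg.norm(l); C=W.mean(0); print("dock",C+60*y,"barrel",C-60*y)
for lim in(90,200):
    m,st,ce=blob((g>lim).astype(np.uint8),(180,235,220,270)); print("vial",lim,st,ce,ray(c,ce,51),ray(c,ce,25))
m,st,ce=blob((im.max(2)<60).astype(np.uint8),(355,245,385,275)); print("knob",st,ce,ray(c,ce,142))
big=cv2.resize(im[215:295,175:400],None,fx=3.5,fy=3.5,interpolation=cv2.INTER_CUBIC)
b2=cv2.resize(s["image"][215:370,220:380],None,fx=3,fy=3,interpolation=cv2.INTER_CUBIC)
o=np.zeros((280+465,788,3),np.uint8);o[:280,:big.shape[1]]=big[:,:788];o[280:,:480]=b2
cv2.imwrite("pics/z1.png",cv2.resize(o,(635,600)))
gs=s["image"].min(2); m,st,ce=blob((gs>110).astype(np.uint8),(225,325,260,365)); print("vial scene",st,ce,ray(s,ce,25))
E
```

```text
plate [[289.1000061035156, 267.5], [295.8999938964844, 226.3000030517578], [391.5, 242.1999969482422], [384.6000061035156, 283.3999938964844]] [[505.8, 84.8], [596.4, 72.1], [566.0, -137.3], [476.2, -123.9]] [536.08836327 -26.08131464] [np.float64(210.71639828355717), np.float64(91.54868903868747), np.float64(211.67053039468877), np.float64(90.78141519193747)]
yaw -8.278713507855112
dock [544.72767705  33.29344648] barrel [527.44904949 -85.45607575]
vial 90 [192 247  19  13 203] [200.68965517 253.04433498] [532.31377315 271.15072895  51.        ] [532.86538467 278.89695741  25.        ]
vial 200 [192 248  13  12 116] [198.36206897 252.9137931 ] [532.4794258  276.16777839  51.        ] [533.03546452 284.04809151  25.        ]
knob [365 253  13  12 119] [370.72268908 258.52941176] [527.27950971 -83.77165843 142.        ]
vial scene [234 332  16  29 357] [242.08963585 345.48179272] [533.32059867 276.48816395  25.        ]
```

View pics/z1.png

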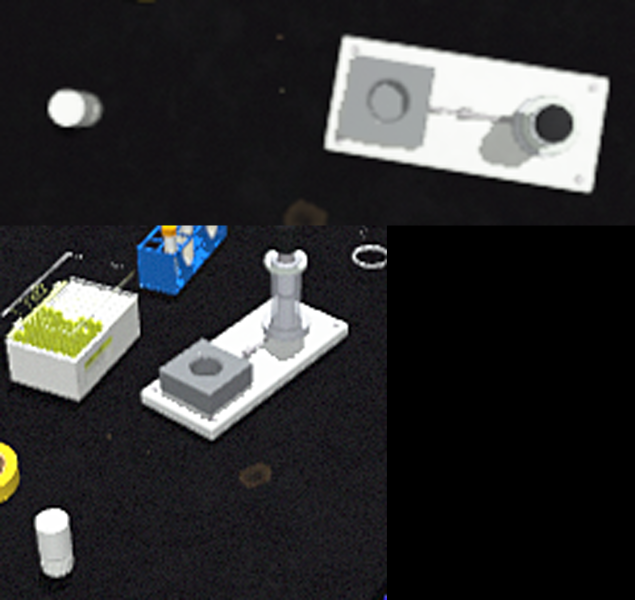

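Positions are consistent: the plate measures 211 x 91 mm, and the knob matches the barrel axis within 2 mm. Next I turn the jaws along the sampler's x and travel to a point above the vial.

```bash
python3 -m crank '[{"linear":[0,0,0],"delta_rot":[-8.2,0,0],"fingers":0.7},{"linear":[0,0,0],"delta_rot":[-8.2,0,0],"fingers":0.7},{"linear":[0,0,0],"delta_rot":[-8.2,0,0],"fingers":0.7},{"linear":[0,0,0],"delta_rot":[-8.2,0,0],"fingers":0.7},{"linear":[0,0,0],"delta_rot":[-8.2,0,0],"fingers":0.7}]'
python3 -m crank '[{"linear":[0,0,0],"delta_rot":[-8.2,0,0],"fingers":0.7},{"linear":[0,0,0],"delta_rot":[-8.2,0,0],"fingers":0.7},{"linear":[0,2.5,-2],"delta_rot":[0,0,0],"fingers":0.7},{"linear":[0,3,-3],"delta_rot":[0,0,0],"fingers":0.7},{"linear":[0,3,-3],"delta_rot":[0,0,0],"fingers":0.7}]'
python3 -m crank '[{"linear":[0,3,-3],"delta_rot":[0,0,0],"fingers":0.7},{"linear":[0,3,-3],"delta_rot":[0,0,0],"fingers":0.7},{"linear":[0,3,-3.5],"delta_rot":[0,0,0],"fingers":0.7},{"linear":[0,3,-3.5],"delta_rot":[0,0,0],"fingers":0.7},{"linear":[0,0,-4.5],"delta_rot":[0,0,0],"fingers":0.7}]'
python3 -m crank '[{"linear":[0,0,-4.5],"delta_rot":[0,0,0],"fingers":0.7},{"linear":[0,0,-4.5],"delta_rot":[0,0,0],"fingers":0.7},{"linear":[0,0,-4.5],"delta_rot":[0,0,0],"fingers":0.7},{"linear":[0,0,-4.5],"delta_rot":[0,0,0],"fingers":0.7},{"linear":[0,0,-4.5],"delta_rot":[0,0,0],"fingers":0.7}]'
```

```text
time: 0.7
tool_pos: [215.4, -478.7, 251.5]
tcp_rot: [-2.45, 1.57, 1.836]
contact_force: [0.7, -0.9, -0.4]
grip_width: 64.6
time: 1.2
tool_pos: [311.9, -411.3, 251.5]
tcp_rot: [-2.713, 1.57, 1.851]
contact_force: [0.9, -0.2, 0.7]
grip_width: 64.1
time: 1.7
tool_pos: [458.1, -255.7, 251.1]
tcp_rot: [1.335, 1.569, -0.382]
contact_force: [0.9, 1.3, 0.1]
grip_width: 64.6
time: 2.2
tool_pos: [488.1, -31.9, 251.7]
tcp_rot: [0.962, 1.571, -0.756]
contact_force: [0.8, 0.2, 0.0]
grip_width: 64.3
```

```bash
python3 -m crank '[{"linear":[0,0,-4.5],"delta_rot":[0,0,0],"fingers":0.7},{"linear":[0,0,-4.5],"delta_rot":[0,0,0],"fingers":0.7},{"linear":[0,0,-4.5],"delta_rot":[0,0,0],"fingers":0.7},{"linear":[0,0,-4.5],"delta_rot":[0,0,0],"fingers":0.7},{"linear":[0,0,-4.5],"delta_rot":[0,0,0],"fingers":0.7}]'
python3 -m crank '[{"linear":[0,0,-4.5],"delta_rot":[0,0,0],"fingers":0.7},{"linear":[2,0,-3],"delta_rot":[0,0,0],"fingers":0.7},{"linear":[4,0,-1],"delta_rot":[0,0,0],"fingers":0.7},{"linear":[2,0,0],"delta_rot":[0,0,0],"fingers":0.7},{"linear":[0,0,0],"delta_rot":[0,0,0],"fingers":0.7}]'
python3 - <<'E'
from h import *
o=bot.get_obs(); print(o["tool_pos"], R.from_euler("xyz",o["tcp_rot"]).as_matrix().round(3).tolist())
c=capture("wrist"); cv2.imwrite("pics/w1.png",c["image"])
for z in(51,18): print([proj(c,p).round(1).tolist() for p in ([532.5,276,z],)])
print(np.round(c["mtx"],1).tolist(),np.round(c["pose"],3).tolist())
E
```

```text
time: 2.7
tool_pos: [520.8, 190.7, 251.6]
tcp_rot: [-0.075, 1.571, -1.792]
contact_force: [0.6, -0.3, 0.1]
grip_width: 64.2
time: 3.2
tool_pos: [531.3, 272.8, 168.0]
tcp_rot: [-1.06, 1.563, -2.776]
contact_force: [-0.3, 0.3, -1.5]
grip_width: 64.2
[531.28771792 272.75118168 167.96313189] [[-0.007, 0.989, -0.145], [-0.003, -0.145, -0.989], [-1.0, -0.007, 0.004]]
[[317.5, 234.2]]
[[317.8, 222.6]]
[[371.4, 0.0, 316.7], [0.0, 371.4, 235.8], [0.0, 0.0, 1.0]] [[0.989, -0.137, -0.048, 544.182], [-0.145, -0.95, -0.276, 346.746], [-0.008, 0.28, -0.96, 300.606], [0.0, 0.0, 0.0, 1.0]]
```

View pics/w1.png

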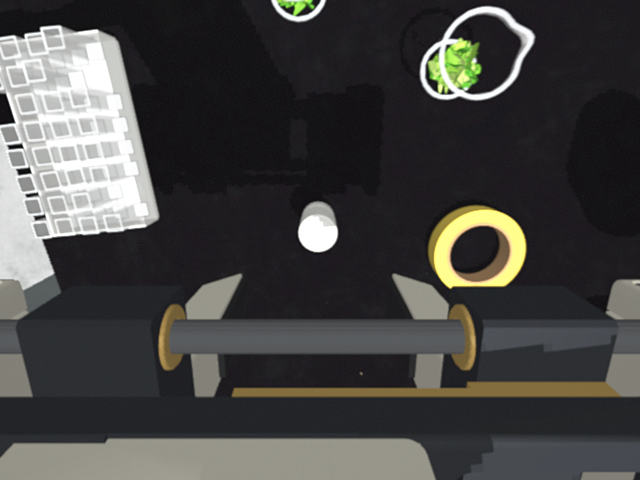

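The wrist view shows the vial top at about (318,233), against a prediction of (317.5,234.2). The tape at (478,250) is clear of the right finger. I refine the vial position numerically.

```bash
python3 - <<'E'
from h import *
o=bot.get_obs(); c=capture("wrist"); g=c["image"].min(2)
k=np.zeros_like(g); k[190:262,285:350]=(g[190:262,285:350]>215); 
ct=max(cv2.findContours(k,0,2)[0],key=cv2.contourArea); e=cv2.fitEllipse(ct); print(e)
ct=max(cv2.findContours((k*0+np.where(np.indices(g.shape)[0]<262,1,0)*(np.abs(np.indices(g.shape)[1]-318)<33)*(np.indices(g.shape)[0]>190)*(g>60)).astype(np.uint8),0,2)[0],key=cv2.contourArea); print(cv2.boundingRect(ct))
p=ray(c,e[0],51); print(p); M=R.from_euler("xyz",o["tcp_rot"]).as_matrix(); print(M.T@(np.array([p[0],p[1],47])-o["tool_pos"]), o["tool_pos"],np.degrees(R.from_matrix(M).as_rotvec()))
print("level corr rotvec deg", np.degrees(R.from_matrix(M.T@np.array([[0,.9896,-.144],[0,-.144,-.9896],[-1,0,0]])).as_rotvec()))
E
```

```text
((314.5142822265625, 232.84010314941406), (34.09593200683594, 37.7576789855957), 118.54095458984375)
(295, 201, 41, 51)
[532.17521736 276.84074449  51.        ]
[123.39965177  -0.60736672  -4.15325127] [532.56989575 272.80696977 170.4044786 ] [ 75.23921635  65.19246234 -75.56837069]
level corr rotvec deg [-0.07658933  0.10186932  0.17153836]
```

```bash
python3 -m crank '[{"linear":[2,0,-0.4],"delta_rot":[0,0,0],"fingers":0.7},{"linear":[4,0,0],"delta_rot":[0,0,0],"fingers":0.7},{"linear":[4,0,0],"delta_rot":[0,0,0],"fingers":0.7},{"linear":[2,0,0],"delta_rot":[0,0,0],"fingers":0.7},{"linear":[0,0,0],"delta_rot":[0,0,0],"fingers":0.7}]'
python3 -m crank '[{"linear":[0,0,0],"delta_rot":[0,0,0],"fingers":0.7},{"linear":[0,0,0],"delta_rot":[0,0,0],"fingers":0.7},{"linear":[0,0,0],"delta_rot":[0,0,0],"fingers":0.1},{"linear":[0,0,0],"delta_rot":[0,0,0],"fingers":0.1},{"linear":[0,0,0],"delta_rot":[0,0,0],"fingers":0.1}]'
python3 -m crank '[{"linear":[0,0,0],"delta_rot":[0,0,0],"fingers":0.1},{"linear":[0,0,0],"delta_rot":[0,0,0],"fingers":0.1},{"linear":[0,0,0],"delta_rot":[0,0,0],"fingers":0.1},{"linear":[0,0,0],"delta_rot":[0,0,0],"fingers":0.1},{"linear":[0,0,0],"delta_rot":[0,0,0],"fingers":0.1}]'
```

```text
time: 3.8
tool_pos: [533.4, 276.1, 50.5]
tcp_rot: [-1.032, 1.568, -2.749]
contact_force: [-0.0, -0.4, 0.2]
grip_width: 64.0
time: 4.3
tool_pos: [534.2, 277.0, 52.4]
tcp_rot: [2.006, 1.57, 0.289]
contact_force: [0.2, 0.2, -0.2]
grip_width: 44.7
time: 4.8
tool_pos: [533.9, 276.9, 51.7]
tcp_rot: [-0.683, 1.571, -2.4]
contact_force: [0.4, 0.5, -0.4]
grip_width: 26.3
```

Gripped, with the opening reading 26.3 mm. I lift and fly past the dock so the wrist camera can see the well.

```bash
python3 -m crank '[{"linear":[-2,0,0],"delta_rot":[0,0,0],"fingers":0.1},{"linear":[-4,0,0],"delta_rot":[0,0,0],"fingers":0.1},{"linear":[-4,0,0],"delta_rot":[0,0,0],"fingers":0.1},{"linear":[-4,1,2],"delta_rot":[0,0,0],"fingers":0.1},{"linear":[-4,1,2.5],"delta_rot":[0,0,0],"fingers":0.1}]'
python3 -m crank '[{"linear":[0,1,4],"delta_rot":[0,0,0],"fingers":0.1},{"linear":[0,1,4],"delta_rot":[0,0,0],"fingers":0.1},{"linear":[0,0.6,4],"delta_rot":[0,0,0],"fingers":0.1},{"linear":[0,0,4],"delta_rot":[0,0,0],"fingers":0.1},{"linear":[0,0,4],"delta_rot":[0,0,0],"fingers":0.1}]'
python3 -m crank '[{"linear":[0,0,4],"delta_rot":[0,0,0],"fingers":0.1},{"linear":[0,0,2.5],"delta_rot":[0,0,0],"fingers":0.1},{"linear":[0,0,0],"delta_rot":[0,0,0],"fingers":0.1},{"linear":[0,0,0],"delta_rot":[0,0,0],"fingers":0.1},{"linear":[0,0,0],"delta_rot":[0,0,0],"fingers":0.1}]'
python3 - <<'E'
from h import *
o=bot.get_obs(); print(o["tool_pos"], o["grip_width"],R.from_euler("xyz",o["tcp_rot"]).as_matrix().round(3).tolist())
c=capture("wrist"); cv2.imwrite("pics/w2.png",c["image"])
print("dock mouth pred",proj(c,[544.7,33.3,42]))
t=o["tool_pos"];print("vial bottom/top pred",proj(c,[t[0],t[1],t[2]-51]),proj(c,[t[0],t[1],t[2]]))
E
```

```text
time: 5.3
tool_pos: [546.8, 229.7, 233.2]
tcp_rot: [2.513, 1.571, 0.798]
contact_force: [0.9, -0.9, 0.5]
grip_width: 26.2
time: 5.8
tool_pos: [543.3, 26.2, 231.6]
tcp_rot: [-0.431, 1.571, -2.148]
contact_force: [-0.5, 0.8, 0.4]
grip_width: 26.3
time: 6.3
tool_pos: [534.3, -35.6, 231.7]
tcp_rot: [-2.864, 1.571, 1.703]
contact_force: [0.4, 0.0, 0.0]
grip_width: 26.2
[534.3429707  -35.57377681 231.67243436] 26.248449655545368 [[-0.0, 0.989, -0.145], [0.0, -0.145, -0.989], [-1.0, -0.0, -0.0]]
dock mouth pred [316.02098223 135.10313643]
vial bottom/top pred [314.85003721 274.99538451] [314.10271085 323.22428779]
```

View pics/w2.png

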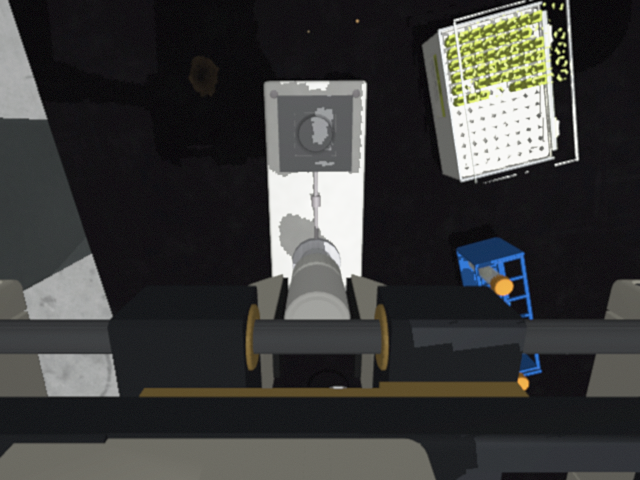

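The wrist view shows the well's mouth near (315,133), predicted at (316,135). The vial in the jaws has its cap end at (316,240). I refine both.

```bash
python3 - <<'E'
from h import *
o=bot.get_obs(); c=capture("wrist"); im=c["image"]; t=o["tool_pos"]
g=cv2.cvtColor(im,6); S=6; x0,y0=270,85
u=cv2.resize(g[y0:180,x0:365],None,fx=S,fy=S,interpolation=cv2.INTER_CUBIC)
r=np.linalg.norm(proj(c,[559.45,33.3,42])-proj(c,[544.7,33.3,42]))*S; print("r",r/S)
h=cv2.HoughCircles(cv2.GaussianBlur(u,(9,9),2),cv2.HOUGH_GRADIENT,1,60,param1=60,param2=12,minRadius=int(r*.85),maxRadius=int(r*1.15))
for q in h[0][:4]:
    uv=np.array([(q[0]+.5)/S-.5+x0,(q[1]+.5)/S-.5+y0]); print(uv,q[2]/S,ray(c,uv,42))
# block top corners via grey mask box (62x62 at z=42)
m=((g>50)&(g<125)).astype(np.uint8); k=m*0; k[88:180,272:362]=m[88:180,272:362]; k=cv2.morphologyEx(k,cv2.MORPH_OPEN,np.ones((5,5)))
ct=max(cv2.findContours(k,0,2)[0],key=cv2.contourArea); print(cv2.boundingRect(ct)); b=cv2.boxPoints(cv2.minAreaRect(ct)); W=np.array([ray(c,p,42) for p in b]); print("block",W.mean(0),np.linalg.norm(W[1]-W[0]),np.linalg.norm(W[2]-W[1]))
sx=np.array([.9896,-.144,0]);sy=np.array([.144,.9896,0])
b0=t-[0,0,51]
print("cap pred front,left,right",proj(c,b0+13*sy),proj(c,b0-13*sx),proj(c,b0+13*sx))
crop=cv2.resize(im[80:340,240:400],None,fx=2.3,fy=2.3,interpolation=cv2.INTER_CUBIC)
uu=np.concatenate([crop,np.zeros((crop.shape[0],10,3),np.uint8)],1); cv2.imwrite("pics/w2c.png",uu)
for row in(250,262,275): print(row,g[row,280:352].tolist())
print("col",g[228:250,316].tolist())
E
```

```text
r 17.637774444363973Traceback (most recent call last):
  File "<stdin>", line 7, in <module>
TypeError: 'NoneType' object is not subscriptable
```

```bash
python3 - <<'E'
from h import *
o=bot.get_obs(); c=capture("wrist"); im=c["image"]; t=o["tool_pos"]
g=cv2.cvtColor(im,6)
# block outline: dark block inside white plate
m=(g<125).astype(np.uint8); k=m*0; k[88:180,272:362]=m[88:180,272:362]; k=cv2.morphologyEx(k,cv2.MORPH_OPEN,np.ones((5,5)))
ct=max(cv2.findContours(k,0,2)[0],key=cv2.contourArea); b=cv2.boxPoints(cv2.minAreaRect(ct)); W=np.array([ray(c,p,42) for p in b]); print("block",cv2.boundingRect(ct),W.mean(0),np.linalg.norm(W[1]-W[0]),np.linalg.norm(W[2]-W[1]))
sx=np.array([.9896,-.144,0]);sy=np.array([.144,.9896,0]); b0=t-[0,0,51]
print("cap pred front,left,right",proj(c,b0+13*sy),proj(c,b0-13*sx),proj(c,b0+13*sx))
S=4; crop=cv2.resize(im[85:180,265:365],None,fx=S,fy=S,interpolation=cv2.INTER_CUBIC)
crop=cv2.convertScaleAbs(crop,alpha=1.6)
c2=cv2.resize(im[220:310,265:365],None,fx=S,fy=S,interpolation=cv2.INTER_CUBIC)
o=np.zeros((380,800,3),np.uint8);o[:,:400]=crop;o[:360,400:]=c2
cv2.ellipse(o,(cv2.fitEllipse(np.array([((proj(c,np.array([544.7,33.3,42])+14.75*np.array([np.cos(a),np.sin(a),0]))-[265,85])*S) for a in np.linspace(0,6.2,24)],np.float32))),(0,0,255),1)
cv2.imwrite("pics/w2c.png",o)
E
```

```text
block (277, 96, 76, 76) [543.47583735  34.15393539  42.        ] 61.15762989161122 60.612155298269684
cap pred front,left,right [314.85858038 251.77091176] [290.43168813 274.98562756] [339.36222348 274.99880727]
```

View pics/w2c.png

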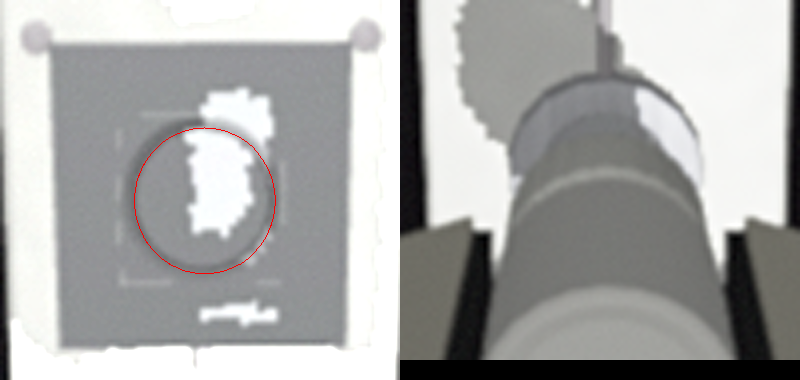

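The well's centre measures (543.9,34.4) from the ring and (543.5,34.2) from the block outline. I take (543.7,34.2) as the TCP target, since the vial sits centred in the jaws within 1 mm. Next I move above the well, then descend.

```bash
python3 -m crank '[{"linear":[0,-0.08,-2],"delta_rot":[0,0,0],"fingers":0.1},{"linear":[0,0,-3],"delta_rot":[0,0,0],"fingers":0.1},{"linear":[2,0,-2.04],"delta_rot":[0,0,0],"fingers":0.1},{"linear":[4,0,0],"delta_rot":[0,0,0],"fingers":0.1},{"linear":[4,0,0],"delta_rot":[0,0,0],"fingers":0.1}]'
python3 -m crank '[{"linear":[2.6,0,0],"delta_rot":[0,0,0],"fingers":0.1},{"linear":[0,0,0],"delta_rot":[0,0,0],"fingers":0.1},{"linear":[0,0,0],"delta_rot":[0,0,0],"fingers":0.1},{"linear":[0,0,0],"delta_rot":[0,0,0],"fingers":0.1},{"linear":[0,0,0],"delta_rot":[0,0,0],"fingers":0.1}]'
python3 - <<'E'
from h import *
P=[]
for i in range(4):
    c=capture("scene");P.append(bot.get_obs()["tool_pos"])
print(np.mean(P,0),np.array(P).round(1).tolist()); t=np.mean(P,0)
im=c["image"]; d=capture("top")["image"]
a=cv2.resize(im[190:310,260:380],None,fx=5,fy=5,interpolation=cv2.INTER_CUBIC)
cv2.imwrite("pics/s2.png",a)
print(proj(c,t-[0,0,51.5]),proj(c,[543.7,34.2,42]))
E
```

```text
time: 6.95
tool_pos: [544.2, 34.9, 131.2]
tcp_rot: [1.637, 1.568, -0.077]
contact_force: [-0.4, -0.3, -0.4]
grip_width: 25.9
time: 7.45
tool_pos: [544.8, 33.3, 107.5]
tcp_rot: [1.612, 1.567, -0.105]
contact_force: [0.5, -0.1, -0.1]
grip_width: 26.3
[544.29920183  33.1980127  106.85582667] [[544.6, 33.2, 107.3], [544.4, 33.2, 107.0], [544.2, 33.2, 106.7], [544.1, 33.2, 106.5]]
[304.73417041 267.2981267 ] [304.91797337 272.37469481]
```

View pics/s2.png

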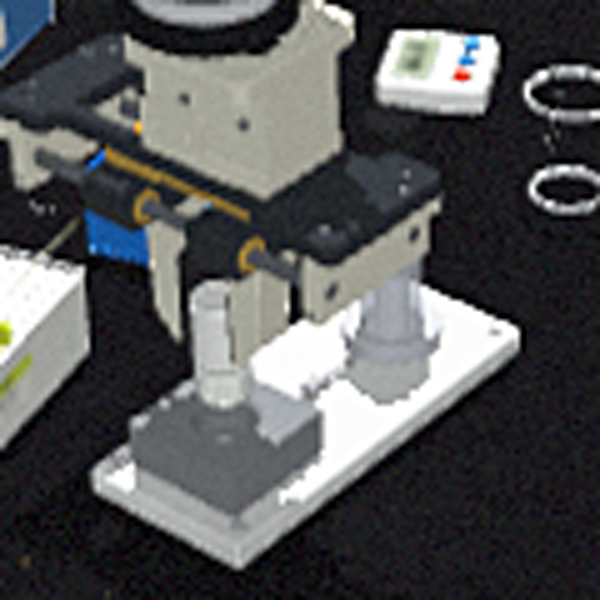

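The scene view shows the vial hanging straight over the dock, with the cap's lower edge near (304,271) as predicted. I make a small correction and then descend gently.

```bash
python3 -m crank '[{"linear":[0.6,-0.03,-0.06],"delta_rot":[0,0,0],"fingers":0.1},{"linear":[0.4,0,0],"delta_rot":[0,0,0],"fingers":0.1},{"linear":[0.3,0,0],"delta_rot":[0,0,0],"fingers":0.1},{"linear":[0,0,0],"delta_rot":[0,0,0],"fingers":0.1},{"linear":[0,0,0],"delta_rot":[0,0,0],"fingers":0.1}]'
python3 -m crank '[{"linear":[0.2,0,0],"delta_rot":[0,0,0],"fingers":0.1},{"linear":[0.2,0,0],"delta_rot":[0,0,0],"fingers":0.1},{"linear":[0,0,0],"delta_rot":[0,0,0],"fingers":0.1},{"linear":[0,0,0],"delta_rot":[0,0,0],"fingers":0.1},{"linear":[0,0,0],"delta_rot":[0,0,0],"fingers":0.1}]'
```

```text
time: 8.2
tool_pos: [543.5, 33.9, 92.5]
tcp_rot: [-1.309, 1.57, -3.026]
contact_force: [0.3, 0.3, -0.7]
grip_width: 26.2
time: 8.7
tool_pos: [543.6, 33.9, 88.8]
tcp_rot: [1.254, 1.571, -0.463]
contact_force: [0.1, 0.2, 0.0]
grip_width: 26.3
```

The cap is inside the mouth with no contact force, so I continue down.

```bash
python3 -m crank '[{"linear":[0.3,0,0],"delta_rot":[0,0,0],"fingers":0.1},{"linear":[0.3,0,0],"delta_rot":[0,0,0],"fingers":0.1},{"linear":[0.3,0,0],"delta_rot":[0,0,0],"fingers":0.1},{"linear":[0.2,0,0],"delta_rot":[0,0,0],"fingers":0.1},{"linear":[0,0,0],"delta_rot":[0,0,0],"fingers":0.1}]'
python3 -m crank '[{"linear":[0.1,0,0],"delta_rot":[0,0,0],"fingers":0.1},{"linear":[0,0,0],"delta_rot":[0,0,0],"fingers":0.1},{"linear":[0,0,0],"delta_rot":[0,0,0],"fingers":0.1},{"linear":[0,0,0],"delta_rot":[0,0,0],"fingers":0.1},{"linear":[0,0,0],"delta_rot":[0,0,0],"fingers":0.1}]'
```

```text
time: 9.2
tool_pos: [543.3, 33.9, 77.3]
tcp_rot: [-1.385, 1.57, -3.102]
contact_force: [1.1, -0.5, -0.8]
grip_width: 26.1
time: 9.7
tool_pos: [543.6, 33.9, 76.8]
tcp_rot: [1.283, 1.571, -0.434]
contact_force: [-0.5, 0.5, -0.7]
grip_width: 26.4
```

```bash
python3 -m crank '[{"linear":[0.1,0,0],"delta_rot":[0,0,0],"fingers":0.1},{"linear":[0,0,0],"delta_rot":[0,0,0],"fingers":0.1},{"linear":[0,0,0],"delta_rot":[0,0,0],"fingers":0.1},{"linear":[0,0,0],"delta_rot":[0,0,0],"fingers":0.1},{"linear":[0,0,0],"delta_rot":[0,0,0],"fingers":0.1}]'
python3 -m crank '[{"linear":[0.1,0,0],"delta_rot":[0,0,0],"fingers":0.1},{"linear":[0,0,0],"delta_rot":[0,0,0],"fingers":0.1},{"linear":[0,0,0],"delta_rot":[0,0,0],"fingers":0.1},{"linear":[0,0,0],"delta_rot":[0,0,0],"fingers":0.1},{"linear":[0,0,0],"delta_rot":[0,0,0],"fingers":0.1}]'
```

```text
time: 10.2
tool_pos: [543.5, 33.9, 75.7]
tcp_rot: [-0.749, 1.571, -2.466]
contact_force: [0.5, 0.1, -0.0]
grip_width: 26.3
time: 10.7
tool_pos: [543.5, 33.9, 75.6]
tcp_rot: [1.418, 1.57, -0.298]
contact_force: [-2.9, 0.1, 7.0]
grip_width: 26.4
```

Floor contact of 7 N at TCP z = 75.6, as predicted. I release and retreat.

```bash
python3 -m crank '[{"linear":[0,0,0],"delta_rot":[0,0,0],"fingers":0.6},{"linear":[0,0,0],"delta_rot":[0,0,0],"fingers":0.6},{"linear":[0,0,0],"delta_rot":[0,0,0],"fingers":0.6},{"linear":[0,0,0],"delta_rot":[0,0,0],"fingers":0.6},{"linear":[0,0,0],"delta_rot":[0,0,0],"fingers":0.6}]'
python3 -m crank '[{"linear":[-2,0,0],"delta_rot":[0,0,0],"fingers":0.6},{"linear":[-4,0,0],"delta_rot":[0,0,0],"fingers":0.6},{"linear":[-4,0,0],"delta_rot":[0,0,0],"fingers":0.6},{"linear":[-4,0,0],"delta_rot":[0,0,0],"fingers":0.6},{"linear":[-3,0,0],"delta_rot":[0,0,0],"fingers":0.6}]'
python3 -m crank '[{"linear":[0,0,4],"delta_rot":[0,0,0],"fingers":0.6},{"linear":[0,0,4],"delta_rot":[0,0,0],"fingers":0.6},{"linear":[0,0,4],"delta_rot":[0,0,0],"fingers":0.6},{"linear":[0,0,0],"delta_rot":[0,0,0],"fingers":0.6},{"linear":[0,0,0],"delta_rot":[0,0,0],"fingers":0.6}]'
python3 - <<'E'
from h import *
P=[]
for i in range(3):
    c=capture("wrist");P.append(bot.get_obs()["tool_pos"])
print(np.array(P).round(1).tolist())
cv2.imwrite("pics/w3.png",c["image"])
print("knob top pred",proj(c,[527.3,-84.5,142]),"vial base pred",proj(c,[543.7,34.2,75]),"r",proj(c,[540.3,-84.5,142]))
E
```

```text
time: 11.2
tool_pos: [543.5, 33.9, 74.6]
tcp_rot: [-1.031, 1.571, -2.748]
contact_force: [0.3, 0.1, 0.3]
grip_width: 54.4
time: 11.7
tool_pos: [543.9, 33.9, 247.4]
tcp_rot: [1.614, 1.568, -0.103]
contact_force: [0.1, -0.5, 0.1]
grip_width: 55.0
time: 12.2
tool_pos: [525.9, -85.3, 244.6]
tcp_rot: [-2.677, 1.57, 1.887]
contact_force: [0.1, -0.1, 0.2]
grip_width: 55.3
[[526.0, -84.5, 244.6], [526.1, -84.0, 244.6], [526.1, -83.7, 244.6]]
knob top pred [317.25246492 246.21525703] vial base pred [315.95265824  66.70365251] r [336.63167749 243.51108624]
```

View pics/w3.png

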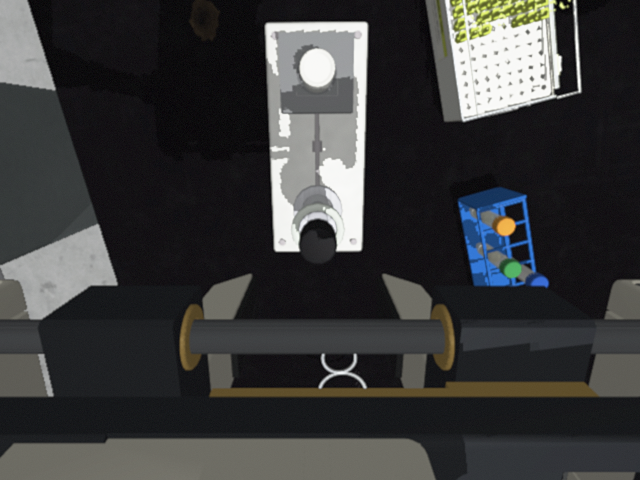

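The wrist view shows the vial seated at (317,67) as predicted, and the knob top near (318,244). I measure the knob with the seated vial as bias reference, since its true position is the TCP at release.

```bash
python3 - <<'E'
from h import *
c=capture("wrist"); im=c["image"]; P=[]
g=cv2.cvtColor(im,6); print("tool",bot.get_obs()["tool_pos"])
k=np.zeros_like(g); k[40:95,290:345]=g[40:95,290:345]>190
k=cv2.morphologyEx(k,cv2.MORPH_OPEN,np.ones((5,5)))
ct=max(cv2.findContours(k,0,2)[0],key=cv2.contourArea); (x,y),r=cv2.minEnclosingCircle(ct); print("vial",x,y,r,cv2.boundingRect(ct),"pred r",np.linalg.norm(proj(c,[543.7,34.2,75])-proj(c,[557.2,34.2,75]))); v=ray(c,(x,y),75); print(v)
for row in (228,234,240,244,250,256,262): print(row,g[row,292:346].tolist())
print(g[215:272,318].tolist())
E
```

```text
tool [526.16824888 -83.62046563 244.6369086 ]
vial 317.0 67.62162017822266 19.046485900878906 (300, 49, 35, 38) pred r 18.076142816790636
[544.3623488   33.71007623  75.        ]
228 [220, 234, 235, 201, 157, 138, 141, 200, 233, 213, 135, 56, 16, 18, 22, 18, 21, 17, 16, 19, 17, 16, 15, 18, 16, 20, 19, 18, 18, 16, 16, 16, 18, 17, 18, 21, 18, 21, 15, 18, 83, 182, 241, 235, 193, 215, 233, 238, 240, 243, 238, 223, 225, 242]
234 [220, 229, 236, 240, 245, 245, 231, 157, 74, 24, 11, 10, 22, 25, 33, 39, 40, 42, 44, 41, 43, 43, 44, 45, 40, 29, 21, 22, 20, 21, 22, 21, 22, 22, 23, 23, 18, 19, 16, 16, 19, 17, 39, 103, 178, 229, 237, 238, 241, 243, 235, 226, 239, 246]
240 [242, 234, 231, 234, 238, 244, 233, 145, 51, 21, 33, 41, 41, 39, 42, 44, 42, 42, 41, 43, 44, 44, 45, 46, 46, 45, 47, 49, 46, 41, 42, 48, 49, 48, 50, 50, 47, 51, 52, 51, 49, 43, 26, 55, 148, 233, 243, 241, 239, 236, 239, 245, 246, 247]
244 [242, 242, 242, 238, 240, 233, 158, 67, 28, 34, 37, 41, 40, 37, 42, 43, 40, 42, 42, 42, 43, 43, 46, 45, 46, 45, 46, 45, 48, 46, 49, 46, 46, 48, 48, 49, 49, 51, 52, 49, 52, 51, 44, 28, 111, 223,
[... 254 characters left out ...]
 237, 237, 237, 238, 240]
256 [18, 18, 17, 18, 19, 17, 13, 17, 19, 20, 24, 30, 37, 38, 37, 41, 42, 40, 42, 41, 43, 41, 42, 43, 44, 41, 42, 43, 48, 44, 45, 44, 46, 46, 47, 49, 46, 48, 47, 44, 33, 26, 19, 19, 15, 17, 19, 18, 18, 20, 17, 20, 17, 18]
262 [16, 17, 10, 21, 18, 19, 15, 18, 17, 19, 18, 17, 19, 20, 20, 16, 20, 26, 29, 31, 36, 39, 39, 42, 39, 39, 42, 39, 44, 43, 36, 37, 32, 29, 27, 23, 21, 20, 15, 18, 16, 16, 13, 17, 16, 15, 10, 19, 19, 15, 18, 18, 18, 17]
[213, 216, 209, 169, 97, 34, 10, 15, 20, 19, 16, 17, 18, 19, 26, 25, 24, 20, 21, 21, 22, 27, 41, 48, 45, 47, 46, 47, 47, 46, 47, 46, 46, 46, 47, 45, 43, 47, 44, 43, 43, 42, 42, 45, 41, 40, 41, 42, 36, 24, 21, 19, 19, 20, 15, 21, 17]
```

Knob edges are 298.2 and 336.3, giving a centre of (317.3,245.3). After bias correction that is (526.6,-83.9), against a commanded TCP of (526.2,-84.8), so I shift slightly, descend and close in stages.

```bash
python3 -m crank '[{"linear":[2,0.03,-0.07],"delta_rot":[0,0,0],"fingers":0.6},{"linear":[4,0,0],"delta_rot":[0,0,0],"fingers":0.6},{"linear":[3,0,0],"delta_rot":[0,0,0],"fingers":0.6},{"linear":[1.8,0,0],"delta_rot":[0,0,0],"fingers":0.6},{"linear":[0,0,0],"delta_rot":[0,0,0],"fingers":0.6}]'
python3 -m crank '[{"linear":[0,0,0],"delta_rot":[0,0,0],"fingers":0.33},{"linear":[0,0,0],"delta_rot":[0,0,0],"fingers":0.33},{"linear":[0,0,0],"delta_rot":[0,0,0],"fingers":0.33},{"linear":[0,0,0],"delta_rot":[0,0,0],"fingers":0.33},{"linear":[0,0,0],"delta_rot":[0,0,0],"fingers":0.33}]'
python3 - <<'E'
from h import *
P=[]
for i in range(6): c=capture("wrist");P.append(bot.get_obs()["tool_pos"])
print(np.mean(P,0),np.std(P,0),bot.get_obs()["grip_width"]); cv2.imwrite("pics/w4.png",c["image"][150:330,200:440].repeat(3,0).repeat(3,1))
E
```

```text
time: 12.9
tool_pos: [525.0, -82.6, 134.2]
tcp_rot: [-1.728, 1.565, 2.84]
contact_force: [-0.6, -0.5, 0.2]
grip_width: 55.0
time: 13.4
tool_pos: [526.6, -84.2, 137.3]
tcp_rot: [1.358, 1.57, -0.359]
contact_force: [0.3, -0.4, 0.3]
grip_width: 30.5
[526.47497898 -84.23761143 136.8736918 ] [0.04750966 0.01914918 0.13293108] 30.319953530018935
```

View pics/w4.png

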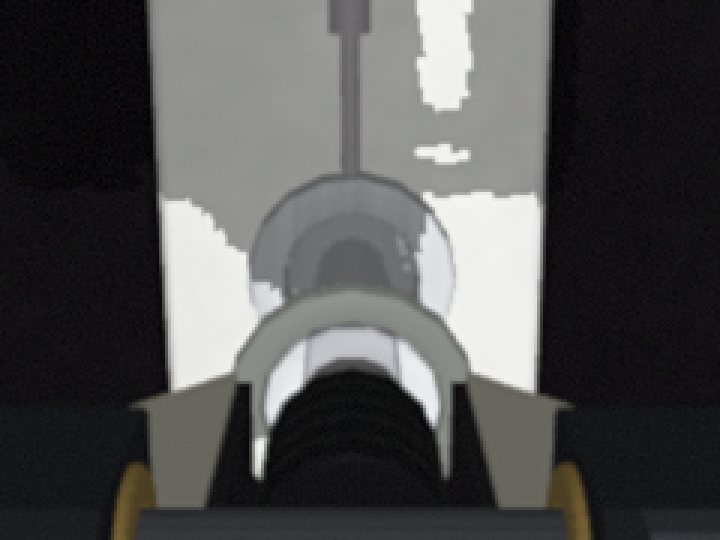

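The close-up shows the knob (268 to 438) centred between the finger edges (253 to 450) within about 0.3 mm. Closing.

```bash
python3 -m crank '[{"linear":[0,0,0],"delta_rot":[0,0,0],"fingers":0.1},{"linear":[0,0,0],"delta_rot":[0,0,0],"fingers":0.1},{"linear":[0,0,0],"delta_rot":[0,0,0],"fingers":0.1},{"linear":[0,0,0],"delta_rot":[0,0,0],"fingers":0.1},{"linear":[0,0,0],"delta_rot":[0,0,0],"fingers":0.1}]'
python3 - <<'E'
from h import *
P=[];F=[];M=[]
for i in range(6): capture("scene");o=bot.get_obs();P.append(o["tool_pos"]);F.append(o["contact_force"]);M.append(o["moment"])
print(np.mean(P,0),np.mean(F,0),np.mean(M,0),o["grip_width"],R.from_euler("xyz",o["tcp_rot"]).as_matrix().round(4).tolist())
E
```

```text
time: 14.2
tool_pos: [526.5, -84.2, 136.7]
tcp_rot: [0.791, 1.571, -0.926]
contact_force: [0.8, 0.7, -0.9]
grip_width: 25.5
[526.44581472 -84.17514571 136.67810061] [ 0.43460974 -0.17825078 -0.49851508] [-5.59408785e-02 -1.55189590e-01 -3.24354869e-05] 25.067616522428843 [[0.0, 0.9893, -0.1456], [-0.0001, -0.1456, -0.9893], [-1.0, 0.0, 0.0001]]
```

Gripped with negligible side force. I draw up 30 mm slowly, then check.

```bash
python3 -m crank '[{"linear":[-0.2,0,0],"delta_rot":[0,0,0],"fingers":0.1},{"linear":[-0.4,0,0],"delta_rot":[0,0,0],"fingers":0.1},{"linear":[-0.4,0,0],"delta_rot":[0,0,0],"fingers":0.1},{"linear":[0,0,0],"delta_rot":[0,0,0],"fingers":0.1},{"linear":[0,0,0],"delta_rot":[0,0,0],"fingers":0.1}]'
python3 -m crank '[{"linear":[-0.5,0,0],"delta_rot":[0,0,0],"fingers":0.1},{"linear":[-0.5,0,0],"delta_rot":[0,0,0],"fingers":0.1},{"linear":[-0.5,0,0],"delta_rot":[0,0,0],"fingers":0.1},{"linear":[-0.5,0,0],"delta_rot":[0,0,0],"fingers":0.1},{"linear":[0,0,0],"delta_rot":[0,0,0],"fingers":0.1}]'
python3 -m crank '[{"linear":[-0.5,0,0],"delta_rot":[0,0,0],"fingers":0.1},{"linear":[-0.3,0,0],"delta_rot":[0,0,0],"fingers":0.1},{"linear":[-0.2,0,0],"delta_rot":[0,0,0],"fingers":0.1},{"linear":[0,0,0],"delta_rot":[0,0,0],"fingers":0.1},{"linear":[0,0,0],"delta_rot":[0,0,0],"fingers":0.1}]'
python3 - <<'E'
from h import *
P=[];F=[]
for i in range(6): c=capture("scene");o=bot.get_obs();P.append(o["tool_pos"]);F.append(o["contact_force"])
print(np.mean(P,0),np.mean(F,0),o["grip_width"])
w=capture("wrist")
a=cv2.resize(c["image"][200:310,270:380],(600,600),interpolation=cv2.INTER_CUBIC); b=cv2.resize(w["image"][:330,230:440],None,fx=.9,fy=.9)
O=np.zeros((600,800,3),np.uint8);O[:,:600]=a;O[:b.shape[0],600:600+b.shape[1]]=b
cv2.imwrite("pics/s5.png",O); print("mouth px in crop",(proj(c,[526.5,-84.5,100])-[270,200])*600/110)
E
```

```text
time: 15.0
tool_pos: [526.5, -84.2, 146.9]
tcp_rot: [1.208, 1.57, -0.509]
contact_force: [0.2, -0.2, -1.3]
grip_width: 25.5
time: 15.5
tool_pos: [526.9, -84.3, 167.7]
tcp_rot: [1.357, 1.569, -0.36]
contact_force: [0.1, -0.9, -1.6]
grip_width: 25.7
time: 16.0
tool_pos: [526.4, -84.2, 176.6]
tcp_rot: [-1.032, 1.571, -2.749]
contact_force: [0.5, -0.3, -0.9]
grip_width: 25.5
[526.35082847 -84.16034684 176.55587407] [-0.14884746  0.15683167 -1.22667795] 25.149024631660783
mouth px in crop [372.02980005 152.91129246]
```

View pics/s5.png

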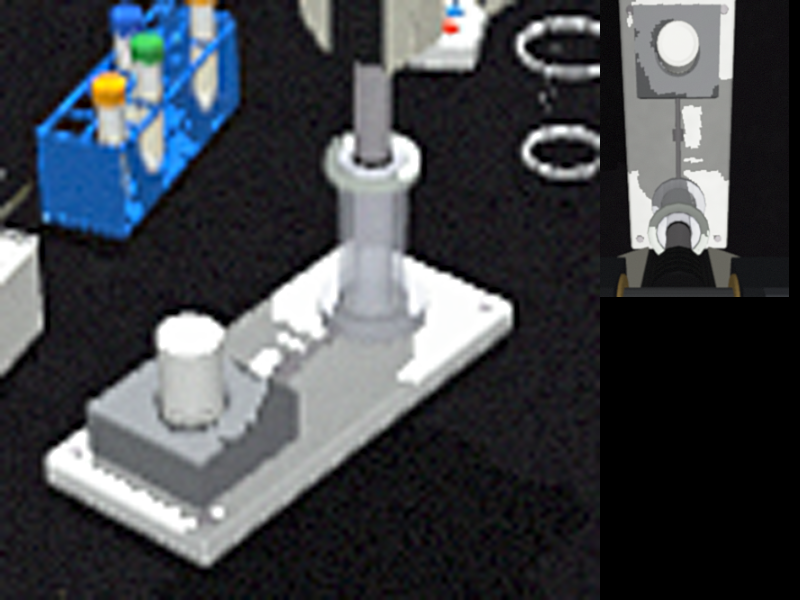

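The last view shows the vial seated upright in the well, the rod vertical in the barrel, and the dark ring right at the barrel's mouth (372,160). The rows added up to 40 mm rather than the intended 30 mm, and measured travel is 39.9 mm, which is the target. I let it settle and hand in.

```bash
python3 -m crank '[{"linear":[0,0,0],"delta_rot":[0,0,0],"fingers":0.1},{"linear":[0,0,0],"delta_rot":[0,0,0],"fingers":0.1},{"linear":[0,0,0],"delta_rot":[0,0,0],"fingers":0.1},{"linear":[0,0,0],"delta_rot":[0,0,0],"fingers":0.1},{"linear":[0,0,0],"delta_rot":[0,0,0],"fingers":0.1}]'
python3 -c "
from plant import workorder; print(workorder.close_job())"
```

```text
time: 16.85
tool_pos: [526.4, -84.2, 176.7]
tcp_rot: [0.511, 1.571, -1.206]
contact_force: [-1.3, -1.4, -0.8]
grip_width: 25.6
the job is handed in; nothing more can be done
None
```

The vial is seated cap down in the dock and let go, and the gripper is holding the plunger with its ring at the barrel's top. I handed the job in at 16.9 s; `close_job` reports no verdict.

- **Vial:** It met the well's floor with 7 N at the expected height, and I released it there. The later wrist and scene pictures show it upright in the well.
- **Plunger:** I gripped the knob nearly centred (reading 25.6 mm for a 26 mm knob) and drew it straight up. The measured travel was 39.9 mm, and the last picture shows the dark ring at the barrel's mouth. The wrist force stayed under about 2 N during the draw and hold.
- **Bystanders:** I did not go near the beaker or the tape, but I did not re-measure their positions at the end.

Two things did not match exactly:
- **Draw distance:** I had announced a 30 mm first draw followed by a check, but the rows I typed added up to the full 40 mm. It stopped at the target.
- **Position estimates:** The cameras disagreed by about 1 mm on where the dock and knob were, and I corrected for that using the seated vial as a reference.

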